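# Line up the turn-button and hold the rearing unit's hatch shut

### The arm

A 6-joint arm with a two-finger parallel gripper is mounted at the origin on the work surface. World frame = base frame: x ahead of the robot, y to its left, z up, the work surface at z = 0. Lengths are in mm, angles in rad, forces in N, time in s.
With the tool pointing down it reaches from about 375 to 925 mm from the base axis. Payload 5.7 kg.
Tool frame: the origin (TCP) lies between the finger pads; the fingertips stand 8 mm ahead of it and the grasp point (between the pads) lies 11 mm behind it; z points along the fingers, y is the direction in which the jaws open and shut (so a half turn about z gives the same grasp; the last joint's range is limited). The gripper opens to 88 mm and grips with 3 to 60 N. Pads are 20 mm wide; open, the fingers measure 115 mm over their backs; the gripper's body (75 mm by 178 mm) begins 61 mm behind the grasp point.
Start: joints at [0.992, 0.359, 1.51, -0, 1.272, -0.115], TCP at [268.398, 536.587, 230.623] pointing down, gripper open.
Joint ranges: [-2.97, 2.97], [-1.01, 2.36], [0.21, 2.38], [-0.96, 4.11], [0.2, 2.71], [-2.98, 2.98]. Speed limits (rad/s): [2.39, 2.39, 3.14, 3.14, 3.14, 3.14].

### API

Orientations are given as a unit quaternion [x, y, z, w].
In Python, from workcell import manip gives the robot as it stands.
- The arm moves only by the tool servo_tool, never from a script. Its argument "targets" is a list of rows, each an object of numbers: "hand": the opening, from 0 (shut) to 1 (fully open); "tx", "ty", "tz": the shift along the world's x, y, z in cm; "spin": the turn about the world's z in rad. A call has exactly 10 rows; each row shifts and turns the pose as measured when the row begins; what a row does not reach is not made up. A row lasts 1/8 s, in which the tool goes at most 62.5 mm and 10.7 degrees, less where a joint would pass 70% of its speed; a pose out of reach is approached as far as the arm can. A call is refused whole if a number of a shift passes 6.25 or a number of a turn 0.188, either way. A call with a gripper value outside its range is refused whole. The fingers move at their own pace and stop on an object; "newtons" is the grip in N (left out, the last holds). Time passes only in rows, so rows that do not move let the fingers close, or fill a call up. It gives the time, the measured TCP pose, the force and the opening at its end, in the units of the state.
- manip.read_state(): the state, without advancing time (a new reading comes with each control period).
- manip.grab_frame(name): name is "scene" or "side" or "wrist"; returns (picture, depth): 384x512x3 uint8, red, green, blue; 384x512 float32, mm along the optical axis (not along the pixel's ray), 0 where there is no reading.
- manip.calibration(name): a dict with "vertical_fov" (degrees; the focal length in pixels is half the picture's height over the tangent of half this angle, whatever the lens; pixels are square), "cx", "cy" (the principal point, pixels), "world_to_cam" (4x4, takes a point from world to camera coordinates); the wrist camera has in their place "hand_eye" (4x4, takes a point from camera to tool coordinates, whose origin is the TCP and whose axes are the flange's). Camera axes: x right, y down, z forward; pixel columns grow to the right and rows downward; lengths in mm; the calibration is good to about 2 mm. A picture is of the moment at which its call begins: read the wrist's pose just before it. calibration takes no time and is no camera call.
- manip.close_job(): hands the job in, once; it reports no verdict.
Trained networks look in the newest picture that a camera, given by its name, has taken for a name from the list of things; names that differ only in an ending like _2 or _b are one class to them, and where a whole thing is asked for, a point or a joint stands for the part that bears it (a point fixed in the world has none). Each returns a list of dicts, best first, with "confidence" (0 to 1); they miss things now and then, are a little off and sometimes report something else, mostly with a low value. They report only what shows in the picture. A call takes as long as a camera call.
- manip.outline_of(camera, query): "mask" (384x512 bool, what is visible of it) and "rect" ([centre column, centre row, width, height] in pixels, round what is visible of it).
The state is a dict: "time": time; "joint_positions": joint angles; "dq": joint speeds; "effort": joint torques, N m; "ee_pos": TCP position; "tcp_rot": TCP orientation; "force": force on the tool from outside, world axes, zero at the start; "moment": the same for the moment, N m; "width": finger opening in mm.
Only numpy, scipy, OpenCV 4.12 (cv2) and the standard library are available. Lean on these libraries where they do the work, as an engineer would, in place of code of your own. Each camera call takes 0.05 s, during which the arm holds its last target. There are 200 camera calls.

### The job

The hatch of the snail-rearing unit stands open and its turn-button has been left crosswise, so the hatch cannot go over it. Pull the sprung turn-button up to its stop, turn it a quarter so that its wing lies in line with the slot in the hatch, and let it spring back down; then swing the hatch down over it and keep pressing it firmly onto its rubber seal, fully home on the frame, so that I can turn the button to lock it: finish while still pressing. Leave the rearing box, jar, dish and tweezers close around the unit where they are.

Things in the scene. Friction and masses are not known exactly. Their poses are not given: they have to be found in the camera images.
- unit: the rearing unit: a fixed white metal box on the table with a flat top (the frame) 85 mm high. Origin on the table under the middle of the hatch opening; x points from the turn-button (the robot's side) to the hinge, z up. The box spans x -125 to 125, y -130 to 220 mm; y 130 to 220 is a side deck with a display, dial and filler cap up to 14 mm high, and a loose jar
- button_seat (a point): fixed point on the unit's frame (flat top) on the axis of the turn-button; axes as unit. The slot of the closed hatch lies round it, its 56 mm length along y, its 24 mm width along x. A 38 mm round plate, 2 mm high, lies round the button's foot. A springy seal strip, 10 mm high, 10 wide, runs along y 40 mm from it on the hinge side
- button_head (a point): centre of the turn-button's steel wing: a bar 44 long (its own x) x 14 wide (y) x 14 mm high (z) on a thin neck; at rest its centre is 19 mm, its underside 12 mm above the frame. Grip it across its 14 mm. It starts across the slot (its x along the unit's x) and must end along the slot (its x along the unit's y, either way round)
- button_lift (a joint): how far the turn-button is pulled up, m: 0 down at rest, 0.010 at its stop; a spring pulls it down with 4.5 N at 0, 7.5 N at the stop. A cross pin under it sits in notches a quarter turn apart, with about 5 degrees of play: it turns only when lifted more than 6 mm, and drops home when let go within about 10 degrees of a quarter turn
- button_turn (a joint): angle of the turn-button about the vertical, rad, growing counter-clockwise seen from above: near 0 at the start (wing across the slot); +pi/2 or -pi/2 puts the wing along the slot. It turns easily either way, without stops
- panel_hinge (a point): middle of the hatch's hinge axis, 3 mm above the frame, 172 mm from the button's axis. Axes of the hatch: -x runs from hinge to free edge, y along the hinge (the unit's y), z out of its outer face. The hatch is an aluminium plate, 200 mm from hinge to free edge, 240 wide, 6 thick, 0.35 kg; its inner face goes through the hinge axis, its outer face looks away from the robot when open
- panel (a joint): opening angle of the hatch, rad: 0 closed, level and fully home; it starts near 1.5, almost upright. The hinge is stiff: the hatch stays where it is left, up to 4 N at the free edge moves it. From about 0.05 rad down it rests on a springy seal: 9 to 13 N downward near the free edge presses it home, where it stops hard; let go, its edge rises 4 to 8 mm
- panel_slot (a point): centre of the slot in the hatch, on its outer face, 172 mm from the hinge axis, 28 mm from the free edge; axes as panel_hinge. The slot is 56 (y) x 24 mm (x); more than 35 mm along y from its centre the plate is plain and can be pressed. With the hatch closed its outer face is 9 mm above the frame and the wing sticks out of the slot, its top 26 mm above the frame
- box_a_mid (a point): middle of a lidded clear plastic rearing box with soil, 128 x 113 x 67 mm, standing loose on the table on the unit's -y side; leave it alone
- jar_mid (a point): middle of a small specimen jar, 44 mm across, 55 mm high, standing loose on the unit's side deck; leave it alone
- dish_mid (a point): middle of a flat dish with two shells, 92 mm across, 15 mm high, loose on the table behind the unit (its +x side); leave it alone
- tweezers_mid (a point): middle of long steel tweezers, 245 mm, lying loose on the table on the unit's +y side; leave them alone

How it is judged:
By the outcome, as a careful person would: the job done as asked, in the order asked, and still so for the second after the job is handed in, while the arm keeps its last pose, push and grip.
It also fails if it takes over 53 s, if anything falls off the work surface, if the arm or the gripper's body presses on something with over 40 N, if the wrist force passes 120 N, or if a joint passes its speed limit or range.

## Working session

There is one attempt and no reset: what is moved stays moved. The work goes in short steps, Python scripts to look and compute and a tool call to move; the robot and the scene stay as the last step left them, time stands still between calls to the robot, and variables do not carry over. Pictures are saved under pics/ and viewed, about 8 in all and at most 12, crops included, and the job is handed in when it is done.

Besides the shell and the picture viewer there is one more tool, called after "Emit:" by a JSON object that holds its "api" and its "payload". servo_tool: Moves the arm, as the interface text tells. Its arguments: {"type":"object","properties":{"targets":{"type":"array"},"newtons":{"type":"number"}},"required":["targets"]}

```bash
mkdir -p pics && cat > h.py <<'E'
import numpy as np, cv2
from workcell import manip
from scipy.spatial.transform import Rotation as R
def save(n,p): cv2.imwrite('pics/'+n,cv2.cvtColor(p,cv2.COLOR_RGB2BGR))
def cam2world(name,st=None):
    c=manip.calibration(name)
    if name=='wrist':
        T=np.eye(4);T[:3,:3]=R.from_quat(st['tcp_rot']).as_matrix();T[:3,3]=st['ee_pos']
        return c,T@np.array(c['hand_eye'])
    return c,np.linalg.inv(np.array(c['world_to_cam']))
def cloud(name,d,st=None):
    c,T=cam2world(name,st)
    f=d.shape[0]/2/np.tan(np.radians(c['vertical_fov'])/2)
    v,u=np.mgrid[:d.shape[0],:d.shape[1]]
    P=np.stack([(u-c['cx'])/f*d,(v-c['cy'])/f*d,d],-1)
    W=P@T[:3,:3].T+T[:3,3]; W[d<=0]=np.nan
    return W
E
python3 - <<'E'
from h import *
st=manip.read_state(); print(st['time'],st['ee_pos'],st['tcp_rot'],st['width'],st['force'])
ims=[]
for n in('scene','side','wrist'):
    st=manip.read_state();p,d=manip.grab_frame(n);W=cloud(n,d,st);np.savez('f_'+n,p=p,d=d,W=W);ims.append(p)
    for q in('button_head','panel','unit','jar_mid','box_a_mid','dish_mid','tweezers_mid'):
        for o in manip.outline_of(n,q)[:2]:
            w=W[o['mask']];print(n,q,round(o['confidence'],2),np.round(o['rect']),np.round(np.nanmedian(w,0)),np.round(np.nanpercentile(w,2,axis=0)),np.round(np.nanpercentile(w,98,axis=0)))
save('a.png',np.hstack([cv2.resize(ims[0],(800,600))])); save('b.png',cv2.resize(np.hstack(ims[1:]),(800,300)))
E
```

```text
0.0 [268.04789238 536.03467395 229.82045702] [ 2.29842235e-01  9.73227477e-01 -8.56843527e-04 -3.01241603e-04] 87.57579575315611 [ 0.16924716 -0.22304741 -1.13185991]
scene panel 0.78 [223. 207. 107.  70.] [665. -49. 202.] [ 622. -155.   93.] [708.  62. 287.]
scene unit 0.59 [241. 211. 138. 105.] [670. -12.  92.] [ 467. -159.   22.] [760. 172. 286.]
scene jar_mid 0.72 [283. 166.  18.  25.] [591. 170. 129.] [568. 156.  91.] [603. 193. 141.]
scene box_a_mid 0.58 [138. 226.  46.  53.] [ 507. -258.   65.] [ 429. -315.    8.] [ 556. -198.   69.]
scene dish_mid 0.81 [276. 270.  33.  28.] [804.   6.  14.] [761. -34.   0.] [844.  47.  26.]
scene tweezers_mid 0.68 [330. 205.  34.  65.] [733. 235.   4.] [582. 214.  -2.] [809. 304.   8.]
scene tweezers_mid 0.27 [240. 212. 143. 108.] [670. -12.  91.] [ 463. -160.   14.] [761. 173. 286.]
side button_head 0.48 [320. 187.  16.  20.] [506.  13. 111.] [487.   0.  88.] [525.  21. 114.]
side panel 0.73 [271. 118.  85. 102.] [668. -37. 204.] [ 621. -343.    3.] [819.  65. 289.]
side unit 0.79 [280. 171. 176. 210.] [624.  27.  87.] [ 446. -145.   17.] [740. 217. 283.]
side unit 0.7 [216. 163.  30.  25.] [811.   8.  17.] [779. -35.  13.] [845.  50.  29.]
side jar_mid 0.98 [253. 221.  21.  28.] [577. 185. 133.] [560. 156.  86.] [614. 198. 143.]
side box_a_mid 0.64 [361. 142.  61.  55.] [ 483. -227.   67.] [ 422. -309.    9.] [ 551. -193.   71.]
side dish_mid 0.7 [214. 164.  31.  21.] [811.   8.  17.] [780. -34.  13.] [845.  49.  29.]
side tweezers_mid 0.6 [192. 259.  64.  74.] [648. 272.   7.] [586. 217.   0.] [808. 303.   9.]
```

View pics/a.png

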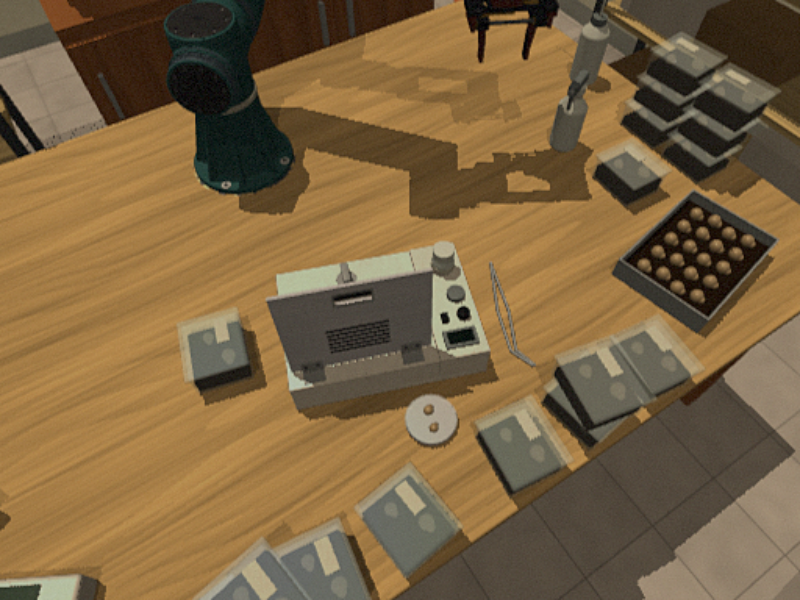

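View pics/b.png

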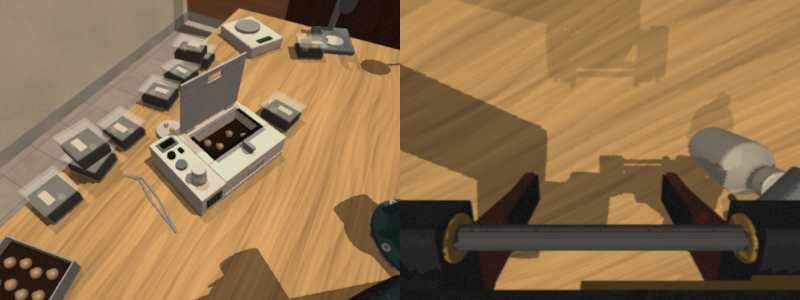

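```bash
python3 - <<'E'
from h import *
f=np.load('f_side.npz');W=f['W']
# plane fit of panel: points with z>120, x 600-730,y -170..80
P=W.reshape(-1,3);m=(P[:,2]>110)&(P[:,0]>590)&(P[:,0]<740)&(P[:,1]>-180)&(P[:,1]<100)
for n in('side','scene'):
    P=np.load('f_%s.npz'%n)['W'].reshape(-1,3)
    m=(P[:,2]>115)&(P[:,2]<280)&(P[:,0]>590)&(P[:,0]<740)&(P[:,1]>-180)&(P[:,1]<75)
    Q=P[m];c=Q.mean(0);
    for _ in range(4):
        c=Q.mean(0);_,s,V=np.linalg.svd(Q-c,full_matrices=False);r=(Q-c)@V[2];Q=Q[abs(r)<max(4,2*r.std())]
    nrm=V[2]*np.sign(V[2][0]);print(n,len(Q),'c',c,'n',nrm,'yaw deg',np.degrees(np.arctan2(nrm[1],nrm[0])),'tilt',np.degrees(np.arcsin(nrm[2])))
    # y-axis extents
    t=np.array([-nrm[1],nrm[0],0]);t/=np.linalg.norm(t);print(' t-range',np.percentile((Q-c)@t,[0.5,1,99,99.5]),'z',np.percentile(Q[:,2],[1,99]))
P=np.load('f_side.npz')['W'].reshape(-1,3)
m=(abs(P[:,0]-506)<60)&(abs(P[:,1]-13)<60)&(P[:,2]>98)&(P[:,2]<125);B=P[m]
print('button',len(B),np.round(B[:,:].astype(float),0).tolist()[:60])
h=manip.outline_of('side','button_head')
E
```

```text
side 3815 c [664.02384047 -37.8879196  202.30633667] n [ 0.93743146 -0.33776302  0.084489  ] yaw deg -19.814441301601747 tilt 4.846641188314501
 t-range [-127.71506788 -126.38284881  110.78638104  111.32608109] z [117.04030422 278.58789488]
scene 4000 c [665.44408239 -48.4922851  201.76781983] n [ 0.93782823 -0.33622544  0.08620127] yaw deg -19.723515521304403 tilt 4.945106044043228
 t-range [-116.84557932 -115.76871764  119.14534495  120.97938052] z [116.72417069 278.6920531 ]
button 139 [[535.0, -26.0, 98.0], [538.0, -21.0, 98.0], [527.0, 1.0, 112.0], [525.0, 1.0, 113.0], [523.0, -1.0, 112.0], [528.0, 5.0, 111.0], [526.0, 4.0, 112.0], [524.0, 4.0, 113.0], [522.0, 2.0, 112.0], [520.0, 1.0, 111.0], [518.0, -1.0, 111.0], [529.0, 8.0, 110.0], [526.0, 9.0, 113.0], [525.0, 6.0, 111.0], [522.0, 6.0, 112.0], [521.0, 5.0, 112.0], [518.0, 5.0, 113.0], [516.0, 4.0, 113.0], [514.0, 3.0, 113.0], [529.0, 8.0, 106.0], [526.0, 10.0, 110.0], [524.0, 9.0, 111.0], [521.0, 9.0, 111.0], [519.0, 8.0, 112.0], [517.0, 7.0, 113.0], [515.0, 6.0, 112.0], [513.0, 4.0, 112.0], [511.0, 3.0, 112.0], [528.0, 9.0, 104.0], [525.0, 10.0, 107.0], [523.0, 10.0, 108.0], [520.0, 11.0, 111.0], [518.0, 10.0, 111.0], [516.0, 9.0, 112.0], [513.0, 11.0, 115.0], [512.0, 7.0, 112.0], [510.0, 6.0, 112.0], [508.0, 5.0, 112.0], [506.0, 4.0, 112.0], [528.0, 8.0, 100.0], [525.0, 10.0, 104.0], [522.0, 11.0, 106.0], [519.0, 14.0, 111.0], [517.0, 12.0, 110.0], [515.0, 11.0, 110.0], [513.0, 11.0, 112.0], [511.0, 10.0, 112.0], [509.0, 9.0, 112.0], [507.0, 6.0, 111.0], [505.0, 7.0, 113.0], [503.0, 5.0, 112.0], [524.0, 11.0, 101.0], [521.0, 12.0, 104.0], [519.0, 13.0, 106.0], [516.0, 14.0, 109.0], [514.0, 13.0, 110.0], [512.0, 13.0, 111.0], [509.0, 13.0, 113.0], [508.0, 11.0, 111.0], [505.0, 11.0, 113.0]]
```

The side view (left of pics/b.png) shows the button at about (250,145), crosswise, in front of the opening. The hatch stands nearly upright behind it and the jar is at about (197,178). Both cameras put the hatch plane at yaw -19.8°, opened about 85°. Next I'll refine the button from the side cloud.

```bash
python3 - <<'E'
from h import *
a=np.radians(-19.77);ux=np.array([np.cos(a),np.sin(a)]);uy=np.array([-ux[1],ux[0]])
P=np.load('f_side.npz')['W'].reshape(-1,3)
B=P[(abs(P[:,0]-508)<45)&(abs(P[:,1]-10)<45)&(P[:,2]>107)&(P[:,2]<120)]
r=cv2.minAreaRect(B[:,:2].astype(np.float32));print(len(B),r,B[:,2].mean())
H=np.array([670.4,-48.7]);print('button from hinge',H-172*ux)
rel=(B[:,:2]-H);print('ux',np.percentile(rel@ux,[1,50,99]),'uy',np.percentile(rel@uy,[1,50,99]))
F=P[(P[:,2]>80)&(P[:,2]<90)];r2=(F[:,:2]-H);k=(abs(r2@ux+172)<40)&(abs(r2@uy)<100);print('frame z',np.median(F[k,2]))
E
```

```text
100 ((507.2130432128906, 10.324544906616211), (14.005168914794922, 43.589508056640625), 71.97990417480469) 111.32721814796083
button from hinge [508.53802353   9.47817953]
ux [-194.23534429 -175.02744462 -152.06615041] uy [-6.7896268   1.84059598  7.26766232]
frame z 86.31712363215894
```

Emit:
{"api": "servo_tool", "payload": {"targets": [{"tx":2.2,"ty":-5,"spin":0.03},{"tx":2.4,"ty":-5.2,"spin":0.03},{"tx":2.4,"ty":-5.2,"spin":0.03},{"tx":2.4,"ty":-5.2,"spin":0.03},{"tx":2.4,"ty":-5.2},{"tx":2.4,"ty":-5.2},{"tx":2.4,"ty":-5.2},{"tx":2.4,"ty":-5.2},{"tx":2.4,"ty":-5.2},{"tx":2.4,"ty":-5.2}]}}

```text
schema error: expected keys hand, tx, ty, tz, spin
```

Emit:
{"api": "servo_tool", "payload": {"targets": [{"hand":1,"tz":0,"tx":2.2,"ty":-5,"spin":0.03},{"hand":1,"tz":0,"tx":2.4,"ty":-5.2,"spin":0.03},{"hand":1,"tz":0,"tx":2.4,"ty":-5.2,"spin":0.03},{"hand":1,"tz":0,"tx":2.4,"ty":-5.2,"spin":0.03},{"hand":1,"tz":0,"tx":2.4,"ty":-5.2,"spin":0},{"hand":1,"tz":0,"tx":2.4,"ty":-5.2,"spin":0},{"hand":1,"tz":0,"tx":2.4,"ty":-5.2,"spin":0},{"hand":1,"tz":0,"tx":2.4,"ty":-5.2,"spin":0},{"hand":1,"tz":0,"tx":2.4,"ty":-5.2,"spin":0},{"hand":1,"tz":0,"tx":2.4,"ty":-5.2,"spin":0}]}}

```text
time: 2.5
ee_pos: [512.1, 6.8, 232.7]
tcp_rot: [0.165, 0.986, 0.003, 0.004]
force: [1.2, 0.7, 0.1]
width: 88.1
```

```bash
python3 - <<'E'
from h import *
st=manip.read_state();p,d=manip.grab_frame('wrist');W=cloud('wrist',d,st);save('c.png',p)
q=st['tcp_rot'];y=R.from_quat(q).as_matrix()[:,1];print(st['ee_pos'],np.degrees(np.arctan2(y[1],y[0])),R.from_quat(q).as_matrix()[:,2])
P=W.reshape(-1,3);B=P[(abs(P[:,0]-508)<45)&(abs(P[:,1]-10)<45)&(P[:,2]>105)&(P[:,2]<120)]
if len(B)>5:print(len(B),cv2.minAreaRect(B[:,:2].astype(np.float32)),np.median(B[:,2]))
for o in manip.outline_of('wrist','button_head')[:2]:
    w=W[o['mask']];print(o['confidence'],o['rect'],np.nanmedian(w,0));w=w[w[:,2]>105];print(cv2.minAreaRect(w[:,:2].astype(np.float32)))
E
```

```text
[512.09523078   6.80396066 232.73055044] 70.97729229367363 [ 0.00796896  0.0044245  -0.99995846]
710 ((504.40863037109375, 12.213338851928711), (13.639898300170898, 42.87934494018555), 70.59955596923828) 110.43826077902497
0.74 [256.8, 174.8, 15.0, 44.9] [502.56703881  12.34873775 110.46186041]
((503.9338073730469, 12.346954345703125), (13.575118064880371, 41.89413070678711), 70.58964538574219)
```

View pics/c.png

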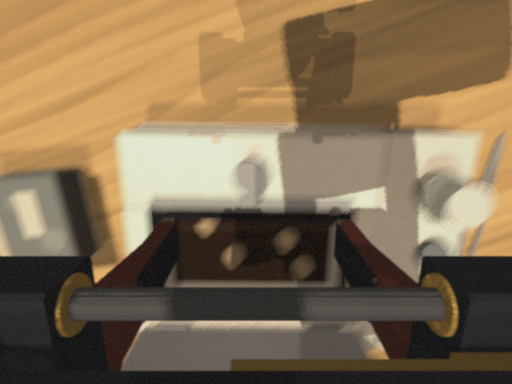

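The wrist view shows the button at about (252,177), slightly blurred because the arm was still settling. I'll go lower and measure again at rest.

Emit:
{"api": "servo_tool", "payload": {"targets": [{"hand":1,"tx":-0.3,"ty":0.2,"tz":-2,"spin":0},{"hand":1,"tx":-0.2,"ty":0.2,"tz":-2,"spin":0},{"hand":1,"tx":0,"ty":0,"tz":-1.5,"spin":0},{"hand":1,"tx":0,"ty":0,"tz":0,"spin":0},{"hand":1,"tx":0,"ty":0,"tz":0,"spin":0},{"hand":1,"tx":0,"ty":0,"tz":0,"spin":0},{"hand":1,"tx":0,"ty":0,"tz":0,"spin":0},{"hand":0.6,"tx":0,"ty":0,"tz":0,"spin":0},{"hand":0.6,"tx":0,"ty":0,"tz":0,"spin":0},{"hand":0.6,"tx":0,"ty":0,"tz":0,"spin":0}], "newtons": 30}}

```text
time: 3.85
ee_pos: [510.9, 8.4, 179.0]
tcp_rot: [0.169, 0.986, 0.002, 0.007]
force: [-1.0, -0.3, 0.5]
width: 61.4
```

```bash
python3 - <<'E'
from h import *
st=manip.read_state();p,d=manip.grab_frame('wrist');W=cloud('wrist',d,st);save('d.png',p)
q=st['tcp_rot'];y=R.from_quat(q).as_matrix()[:,1];print(st['time'],st['ee_pos'],st['width'],st['force'],np.degrees(np.arctan2(y[1],y[0])),R.from_quat(q).as_matrix()[:,2])
P=W.reshape(-1,3);B=P[(abs(P[:,0]-506)<35)&(abs(P[:,1]-11)<35)&(P[:,2]>105)&(P[:,2]<116)]
print(len(B),cv2.minAreaRect(B[:,:2].astype(np.float32)),np.median(B[:,2]))
for n in('side',):
    p,d=manip.grab_frame(n);P=cloud(n,d).reshape(-1,3)
    B=P[(abs(P[:,0]-508)<35)&(abs(P[:,1]-10)<35)&(P[:,2]>107)&(P[:,2]<118)];print(len(B),cv2.minAreaRect(B[:,:2].astype(np.float32)))
E
```

```text
3.85 [510.85632197   8.41576999 178.9757196 ] 61.40259919204813 [-1.00497937 -0.31019072  0.54109433] 70.59590031798732 [ 0.01479845  0.00232983 -0.99988778]
1050 ((504.3683166503906, 11.721267700195312), (13.65549087524414, 43.40541076660156), 70.97510528564453) 110.40333947681205
106 ((507.5361328125, 10.572635650634766), (14.356369972229004, 43.184329986572266), 68.99607849121094)
```

Emit:
{"api": "servo_tool", "payload": {"targets": [{"hand":0.6,"tx":-0.25,"ty":0.13,"tz":-2,"spin":0},{"hand":0.6,"tx":-0.24,"ty":0.13,"tz":-2,"spin":0},{"hand":0.6,"tx":0,"ty":0,"tz":-2,"spin":0},{"hand":0.6,"tx":0,"ty":0,"tz":-1,"spin":0},{"hand":0.6,"tx":0,"ty":0,"tz":-0.7,"spin":0},{"hand":0.6,"tx":0,"ty":0,"tz":0,"spin":0},{"hand":0.6,"tx":0,"ty":0,"tz":0,"spin":0},{"hand":0.6,"tx":0,"ty":0,"tz":0,"spin":0},{"hand":0.6,"tx":0,"ty":0,"tz":0,"spin":0},{"hand":0.6,"tx":0,"ty":0,"tz":0,"spin":0}]}}

```text
time: 5.2
ee_pos: [508.4, 10.7, 102.3]
tcp_rot: [0.169, 0.986, 0.003, 0.01]
force: [-0.3, -0.1, -0.3]
width: 52.5
```

Emit:
{"api": "servo_tool", "payload": {"targets": [{"hand":0.6,"tx":-0.25,"ty":0.03,"tz":-0.4,"spin":0},{"hand":0.4,"tx":0,"ty":0,"tz":0,"spin":0},{"hand":0.2,"tx":0,"ty":0,"tz":0,"spin":0},{"hand":0,"tx":0,"ty":0,"tz":0,"spin":0},{"hand":0,"tx":0,"ty":0,"tz":0,"spin":0},{"hand":0,"tx":0,"ty":0,"tz":0,"spin":0},{"hand":0,"tx":0,"ty":0,"tz":0,"spin":0},{"hand":0,"tx":0,"ty":0,"tz":0,"spin":0},{"hand":0,"tx":0,"ty":0,"tz":0,"spin":0},{"hand":0,"tx":0,"ty":0,"tz":0,"spin":0}], "newtons": 30}}

```text
time: 6.45
ee_pos: [505.2, 10.0, 98.0]
tcp_rot: [0.168, 0.986, 0.002, 0.01]
force: [-0.2, -1.3, -0.6]
width: 13.6
```

Emit:
{"api": "servo_tool", "payload": {"targets": [{"hand":0,"tx":0,"ty":0,"tz":0.3,"spin":0},{"hand":0,"tx":0,"ty":0,"tz":0.3,"spin":0},{"hand":0,"tx":0,"ty":0,"tz":0.3,"spin":0},{"hand":0,"tx":0,"ty":0,"tz":0.3,"spin":0},{"hand":0,"tx":0,"ty":0,"tz":0.2,"spin":0},{"hand":0,"tx":0,"ty":0,"tz":0.1,"spin":0},{"hand":0,"tx":0,"ty":0,"tz":0.1,"spin":0},{"hand":0,"tx":0,"ty":0,"tz":0.1,"spin":0},{"hand":0,"tx":0,"ty":0,"tz":0.1,"spin":0},{"hand":0,"tx":0,"ty":0,"tz":0.1,"spin":0}]}}

```text
time: 7.7
ee_pos: [505.0, 10.0, 108.4]
tcp_rot: [0.168, 0.986, 0.002, 0.008]
force: [5.3, -0.7, -20.9]
width: 13.9
```

Emit:
{"api": "servo_tool", "payload": {"targets": [{"hand":0,"tx":0,"ty":0,"tz":0.08,"spin":-0.1},{"hand":0,"tx":0,"ty":0,"tz":0.08,"spin":-0.15},{"hand":0,"tx":0,"ty":0,"tz":0.08,"spin":-0.15},{"hand":0,"tx":0,"ty":0,"tz":0.08,"spin":-0.15},{"hand":0,"tx":0,"ty":0,"tz":0.08,"spin":-0.15},{"hand":0,"tx":0,"ty":0,"tz":0.08,"spin":-0.15},{"hand":0,"tx":0,"ty":0,"tz":0.08,"spin":-0.15},{"hand":0,"tx":0,"ty":0,"tz":0.08,"spin":-0.15},{"hand":0,"tx":0,"ty":0,"tz":0.08,"spin":0},{"hand":0,"tx":0,"ty":0,"tz":0.08,"spin":0}]}}

```text
time: 8.95
ee_pos: [504.7, 9.7, 108.4]
tcp_rot: [0.692, 0.722, -0.004, 0.006]
force: [4.7, -1.4, -18.7]
width: 13.8
```

```bash
python3 - <<'E'
from h import *
st=manip.read_state();M=R.from_quat(st['tcp_rot']).as_matrix();print(st['joint_positions'],np.degrees(np.arctan2(M[1,1],M[0,1])),M[:,2],st['moment'],st['force'])
E
```

```text
[-0.10829524  0.37498459  1.85198887 -0.01594848  0.90983592 -0.14155617] 2.466032015450964 [ 0.00345544 -0.01303911 -0.99990902] [-0.27610212 -0.82728752  0.02493153] [  4.68309143  -1.41221341 -18.70405036]
```

Emit:
{"api": "servo_tool", "payload": {"targets": [{"hand":0,"tx":0,"ty":0,"tz":0.08,"spin":-0.1},{"hand":0,"tx":0,"ty":0,"tz":0.08,"spin":-0.12},{"hand":0,"tx":0,"ty":0,"tz":0.08,"spin":-0.1},{"hand":0,"tx":0,"ty":0,"tz":0.08,"spin":-0.05},{"hand":0,"tx":0,"ty":0,"tz":0.08,"spin":0},{"hand":0,"tx":0,"ty":0,"tz":0.08,"spin":0},{"hand":0,"tx":0,"ty":0,"tz":0.08,"spin":0},{"hand":0,"tx":0,"ty":0,"tz":0.08,"spin":0},{"hand":0,"tx":0,"ty":0,"tz":0.08,"spin":0},{"hand":0,"tx":0,"ty":0,"tz":0.08,"spin":0}]}}

```text
time: 10.2
ee_pos: [504.6, 9.7, 108.4]
tcp_rot: [0.816, 0.578, -0.005, 0.004]
force: [5.2, -2.3, -18.5]
width: 13.7
```

```bash
python3 - <<'E'
from h import *
st=manip.read_state();M=R.from_quat(st['tcp_rot']).as_matrix();print(np.degrees(np.arctan2(M[1,1],M[0,1])),M[:,2],st['moment'],st['force'])
p,d=manip.grab_frame('side');save('e.png',cv2.resize(p[130:250,230:410],(720,480)))
E
```

```text
-19.370226400637115 [-0.00451073 -0.01243386 -0.99991252] [-0.32815622 -0.81610293 -0.00783573] [  5.18059127  -2.29577701 -18.47367727]
```

View pics/e.png

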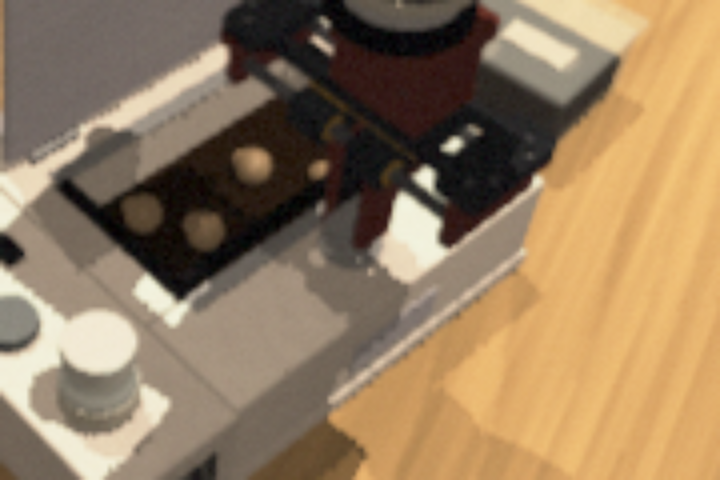

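The side crop shows the wing held between the fingers at about (350,225), now along the slot, and raised. The jaw is at -19.4°, so the turn was 90°. Next I lower it, let go and rise.

Emit:
{"api": "servo_tool", "payload": {"targets": [{"hand":0,"tx":0,"ty":0,"tz":-0.3,"spin":0},{"hand":0,"tx":0,"ty":0,"tz":-0.3,"spin":0},{"hand":0,"tx":0,"ty":0,"tz":-0.3,"spin":0},{"hand":0,"tx":0,"ty":0,"tz":-0.1,"spin":0},{"hand":0,"tx":0,"ty":0,"tz":0,"spin":0},{"hand":0.3,"tx":0,"ty":0,"tz":0,"spin":0},{"hand":0.45,"tx":0,"ty":0,"tz":0,"spin":0},{"hand":0.45,"tx":0,"ty":0,"tz":0,"spin":0},{"hand":0.45,"tx":0,"ty":0,"tz":0,"spin":0},{"hand":0.45,"tx":0,"ty":0,"tz":0,"spin":0}]}}

```text
time: 11.5
ee_pos: [505.1, 10.1, 100.1]
tcp_rot: [0.816, 0.578, -0.005, 0.004]
force: [0.4, -1.1, 0.7]
width: 39.3
```

Emit:
{"api": "servo_tool", "payload": {"targets": [{"hand":0.45,"tx":0,"ty":0,"tz":1.5,"spin":0},{"hand":0.45,"tx":0,"ty":0,"tz":3,"spin":0},{"hand":0.3,"tx":0,"ty":0,"tz":3.5,"spin":0},{"hand":0,"tx":0,"ty":0,"tz":3.5,"spin":0},{"hand":0,"tx":0,"ty":0,"tz":3.5,"spin":0},{"hand":0,"tx":0,"ty":0,"tz":3.5,"spin":0},{"hand":0,"tx":0,"ty":0,"tz":3.5,"spin":0},{"hand":0,"tx":0,"ty":0,"tz":1.5,"spin":0},{"hand":0,"tx":0,"ty":0,"tz":0,"spin":0},{"hand":0,"tx":0,"ty":0,"tz":0,"spin":0}]}}

```text
time: 12.75
ee_pos: [502.6, 10.5, 351.2]
tcp_rot: [0.816, 0.578, -0.002, 0.006]
force: [-0.7, -0.8, -0.0]
width: 0.6
```

```bash
python3 - <<'E'
from h import *
st=manip.read_state();print(st['time'],st['ee_pos'],st['width'],st['joint_positions'])
for n in('side','wrist'):
    st=manip.read_state();p,d=manip.grab_frame(n);P=cloud(n,d,st).reshape(-1,3)
    B=P[(abs(P[:,0]-506)<35)&(abs(P[:,1]-11)<35)&(P[:,2]>107)&(P[:,2]<128)]
    if len(B):print(n,len(B),cv2.minAreaRect(B[:,:2].astype(np.float32)),np.percentile(B[:,2],[5,50,95]))
    Q=P[(P[:,2]>115)&(P[:,2]<280)&(P[:,0]>590)&(P[:,0]<740)&(P[:,1]>-180)&(P[:,1]<75)]
    if n=='side':
        for _ in range(4):
            c=Q.mean(0);_,s,V=np.linalg.svd(Q-c,full_matrices=False);r=(Q-c)@V[2];Q=Q[abs(r)<max(4,2*r.std())]
        print(c,V[2])
E
```

```text
12.75 [502.6258864   10.47589586 351.16564501] 0.6174485487653091 [-0.10765186  0.12227817  1.53340201 -0.01204916  1.48183051  0.23101172]
side 98 ((508.01995849609375, 10.3452787399292), (41.658546447753906, 14.199487686157227), 70.6708755493164) [107.67379633 111.76272093 113.58005051]
[664.04075315 -37.77516785 202.36948624] [-0.93728708  0.33801906 -0.08506497]
wrist 366 ((505.58392333984375, 11.770125389099121), (43.02627944946289, 12.957053184509277), 70.43336486816406) [108.3644311  110.18720584 111.56083299]
```

The button is down at rest with its wing along the slot: 70.5° in both cameras, top at 110–112 mm. The hatch hasn't moved. Next I go over and behind it, on the -y side away from the jar.

Emit:
{"api": "servo_tool", "payload": {"targets": [{"hand":0,"tx":2.3,"ty":-1.6,"tz":0,"spin":0},{"hand":0,"tx":2.3,"ty":-1.6,"tz":0,"spin":0},{"hand":0,"tx":2.3,"ty":-1.6,"tz":0,"spin":0},{"hand":0,"tx":2.3,"ty":-1.6,"tz":0,"spin":0},{"hand":0,"tx":2.3,"ty":-1.6,"tz":0,"spin":0},{"hand":0,"tx":2.3,"ty":-1.6,"tz":0,"spin":0},{"hand":0,"tx":2.3,"ty":-1.6,"tz":0,"spin":0},{"hand":0,"tx":2.3,"ty":-1.6,"tz":0,"spin":0},{"hand":0,"tx":0,"ty":0,"tz":0,"spin":0},{"hand":0,"tx":0,"ty":0,"tz":0,"spin":0}]}}

```text
time: 14.1
ee_pos: [686.2, -120.0, 337.6]
tcp_rot: [0.816, 0.579, -0.01, -0.003]
force: [0.0, -0.4, -0.1]
width: 0.7
```

Emit:
{"api": "servo_tool", "payload": {"targets": [{"hand":0,"tx":0,"ty":0,"tz":-2,"spin":0},{"hand":0,"tx":0,"ty":0,"tz":-2,"spin":0},{"hand":0,"tx":0,"ty":0,"tz":-2,"spin":0},{"hand":0,"tx":-0.5,"ty":0.18,"tz":-0.5,"spin":0},{"hand":0,"tx":-0.7,"ty":0.25,"tz":0,"spin":0},{"hand":0,"tx":-0.7,"ty":0.25,"tz":0,"spin":0},{"hand":0,"tx":-0.7,"ty":0.25,"tz":0,"spin":0},{"hand":0,"tx":0,"ty":0,"tz":0,"spin":0},{"hand":0,"tx":0,"ty":0,"tz":0,"spin":0},{"hand":0,"tx":0,"ty":0,"tz":0,"spin":0}]}}

```text
time: 15.35
ee_pos: [654.9, -106.2, 275.3]
tcp_rot: [0.815, 0.58, -0.009, -0.002]
force: [0.2, 0.2, 0.1]
width: 0.5
```

```bash
cat >> h.py <<'E'
a=np.radians(-19.7);UX=np.array([np.cos(a),np.sin(a)]);UY=np.array([-UX[1],UX[0]]);H=np.array([667.2,-48.1])
def rel():
    st=manip.read_state();d=st['ee_pos'][:2]-H;M=R.from_quat(st['tcp_rot']).as_matrix()
    print('t %.2f p %.1f s %.1f z %.1f F'%(st['time'],d@UX,d@UY,st['ee_pos'][2]),np.round(st['force'],1),'axis',np.round(M[:,2],3),'j',np.round(st['joint_positions'],2));return d@UX,d@UY,st['ee_pos'][2]
E
python3 - <<'E'
from h import *
rel()
p,d=manip.grab_frame('side');save('g.png',cv2.resize(p[20:230,170:450],(800,600)))
E
```

```text
t 15.35 p 8.0 s -58.8 z 275.3 F [0.2 0.2 0.1] axis [-0.017 -0.007 -1.   ] j [-0.26  0.43  1.29 -0.01  1.44  0.08]
```

View pics/g.png

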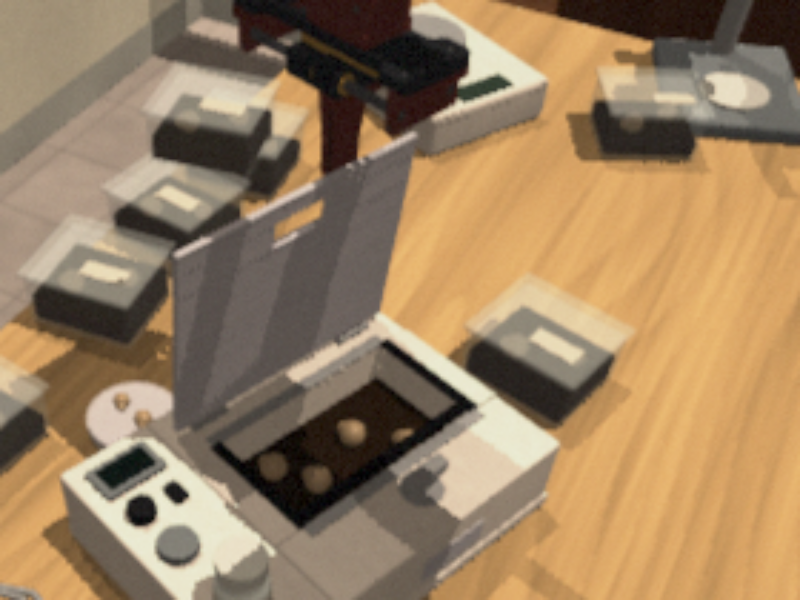

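The side crop shows the closed fingers behind the hatch's top edge at about (340,150), between the slot and the -y end. Next I start pushing it over.

Emit:
{"api": "servo_tool", "payload": {"targets": [{"hand":0,"tx":-1.65,"ty":0.58,"tz":-0.2,"spin":0},{"hand":0,"tx":-1.65,"ty":0.58,"tz":-0.2,"spin":0},{"hand":0,"tx":-1.45,"ty":0.52,"tz":-0.4,"spin":0},{"hand":0,"tx":-1.45,"ty":0.52,"tz":-0.4,"spin":0},{"hand":0,"tx":-1.4,"ty":0.49,"tz":-0.65,"spin":0},{"hand":0,"tx":-1.4,"ty":0.49,"tz":-0.65,"spin":0},{"hand":0,"tx":0,"ty":0,"tz":0,"spin":0},{"hand":0,"tx":0,"ty":0,"tz":0,"spin":0},{"hand":0,"tx":0,"ty":0,"tz":0,"spin":0},{"hand":0,"tx":0,"ty":0,"tz":0,"spin":0}]}}

```text
time: 16.65
ee_pos: [571.3, -76.7, 252.0]
tcp_rot: [0.815, 0.579, -0.004, 0.003]
force: [0.7, -0.1, -0.6]
width: 0.4
```

```bash
cat >> h.py <<'E'
def panel(n='side'):
    p,d=manip.grab_frame(n);W=cloud(n,d)
    o=manip.outline_of(n,'panel')
    if not o: print('no panel');return p
    Q=W[o[0]['mask']];Q=Q[np.isfinite(Q[:,0])];q=(Q[:,:2]-H);Q=Q[(q@UX<15)&(q@UX>-215)&(abs(q@UY)<125)&(Q[:,2]>90)]
    q=np.c_[(Q[:,:2]-H)@UX,Q[:,2]]
    for _ in range(6):
        c=np.median(q,0);c=q.mean(0);_,s,V=np.linalg.svd(q-c,full_matrices=False);r=(q-c)@V[1];q=q[abs(r)<max(4,1.5*r.std())]
    v=V[0]*np.sign(V[0][1]);print('panel conf %.2f n %d theta %.1f deg, top z %.0f p %.0f'%(o[0]['confidence'],len(q),np.degrees(np.arctan2(v[1],-v[0])),np.percentile(q[:,1],99),np.percentile(q[:,0],1)))
    return p
E
python3 - <<'E'
from h import *
rel();panel()
E
```

```text
t 16.65 p -80.7 s -59.3 z 252.0 F [ 0.7 -0.1 -0.6] axis [-0.003 -0.01  -1.   ] j [-0.25  0.31  1.53 -0.01  1.3   0.09]
panel conf 0.63 n 1026 theta 58.2 deg, top z 262 p -104
```

Emit:
{"api": "servo_tool", "payload": {"targets": [{"hand":0,"tx":-1.5,"ty":0.54,"tz":-1.05,"spin":0},{"hand":0,"tx":-1.5,"ty":0.54,"tz":-1.05,"spin":0},{"hand":0,"tx":-1.05,"ty":0.38,"tz":-1.2,"spin":0},{"hand":0,"tx":-1.05,"ty":0.38,"tz":-1.2,"spin":0},{"hand":0,"tx":-0.85,"ty":0.3,"tz":-1.35,"spin":0},{"hand":0,"tx":-0.85,"ty":0.3,"tz":-1.35,"spin":0},{"hand":0,"tx":-0.6,"ty":0.22,"tz":-1.5,"spin":0},{"hand":0,"tx":0,"ty":0,"tz":0,"spin":0},{"hand":0,"tx":0,"ty":0,"tz":0,"spin":0},{"hand":0,"tx":0,"ty":0,"tz":0,"spin":0}]}}

```text
time: 18.0
ee_pos: [501.2, -51.2, 166.5]
tcp_rot: [0.815, 0.579, -0.0, 0.008]
force: [-0.1, -0.6, 0.5]
width: 0.1
```

```bash
python3 - <<'E'
from h import *
rel();panel()
E
```

```text
return _methods._mean(a, axis=axis, dtype=dtype,
  ret = um.true_divide(
h.py:29: RuntimeWarning: Mean of empty slice.
  c=np.median(q,0);c=q.mean(0);_,s,V=np.linalg.svd(q-c,full_matrices=False);r=(q-c)@V[1];q=q[abs(r)<max(4,1.5*r.std())]
Traceback (most recent call last):
  File "h.py", line 29, in panel
    c=np.median(q,0);c=q.mean(0);_,s,V=np.linalg.svd(q-c,full_matrices=False);r=(q-c)@V[1];q=q[abs(r)<max(4,1.5*r.std())]
                                                                                      ~^^^
IndexError: index 1 is out of bounds for axis 0 with size 0
```

```bash
python3 - <<'E'
from h import *
p1,d1=manip.grab_frame('scene');p2,d2=manip.grab_frame('side')
save('i.png',np.hstack([cv2.resize(p1[130:310,150:350],(400,360)),cv2.resize(p2[60:240,200:400],(400,360))]))
for n,d in(('scene',d1),('side',d2)):
    P=cloud(n,d).reshape(-1,3);r=P[:,:2]-H;pp=r@UX;ss=r@UY
    for lo in range(-190,0,20):
        for a,b in((60,115),(-115,-80)):
            k=(pp>lo)&(pp<lo+20)&(ss>a)&(ss<b)&(P[:,2]<250)
            if k.sum()>3:print(n,lo+10,a,int(k.sum()),np.round(np.median(P[k,2])))
E
```

```text
scene -180 60 94 161.0
scene -180 -115 22 161.0
scene -160 60 140 154.0
scene -160 -115 39 154.0
scene -140 60 145 146.0
scene -140 -115 79 147.0
scene -120 60 147 139.0
scene -120 -115 104 139.0
scene -100 60 150 131.0
scene -100 -115 101 132.0
scene -80 60 149 124.0
scene -80 -115 114 125.0
scene -60 60 156 116.0
scene -60 -115 106 116.0
scene -40 60 156 109.0
scene -40 -115 102 109.0
scene -20 60 149 103.0
scene -20 -115 107 103.0
scene 0 60 187 92.0
scene 0 -115 125 91.0
side -180 60 323 88.0
side -180 -115 149 87.0
side -160 60 321 88.0
side -160 -115 146 87.0
side -140 60 269 145.0
side -140 -115 38 148.0
side -120 60 212 140.0
side -120 -115 7 139.0
side -100 60 199 132.0
side -100 -115 69 133.0
side -80 60 184 125.0
side -80 -115 61 126.0
side -60 60 150 118.0
side -60 -115 54 120.0
side -40 60 131 111.0
side -40 -115 52 112.0
side -20 60 120 105.0
side -20 -115 53 106.0
side 0 60 63 99.0
side 0 -115 24 100.0
```

View pics/i.png

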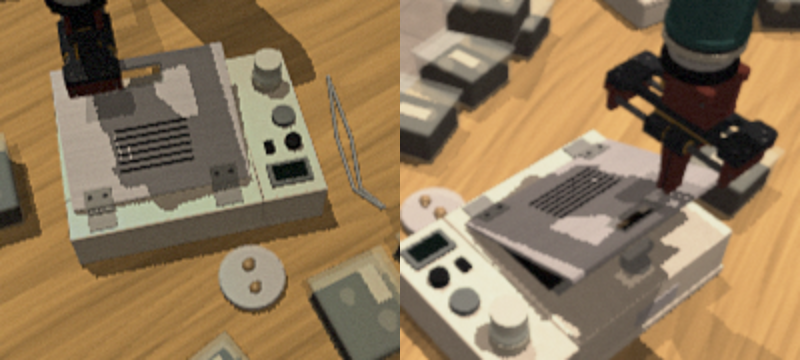

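The pictures show the hatch at about 20°, with the fingers on its face beside the slot (left at (95,85), right at (670,185)). The jar, box, dish and tweezers are untouched. I continue down.

Emit:
{"api": "servo_tool", "payload": {"targets": [{"hand":0,"tx":-0.47,"ty":0.17,"tz":-1.5,"spin":0},{"hand":0,"tx":-0.47,"ty":0.17,"tz":-1.5,"spin":0},{"hand":0,"tx":-0.38,"ty":0.13,"tz":-1.2,"spin":0},{"hand":0,"tx":-0.19,"ty":0.07,"tz":-0.8,"spin":0},{"hand":0,"tx":0,"ty":0,"tz":0,"spin":0},{"hand":0,"tx":0,"ty":0,"tz":0,"spin":0},{"hand":0,"tx":0,"ty":0,"tz":-0.3,"spin":0},{"hand":0,"tx":0,"ty":0,"tz":-0.3,"spin":0},{"hand":0,"tx":0,"ty":0,"tz":0,"spin":0},{"hand":0,"tx":0,"ty":0,"tz":0,"spin":0}]}}

```text
time: 19.45
ee_pos: [488.3, -46.3, 110.6]
tcp_rot: [0.815, 0.579, 0.001, 0.01]
force: [0.3, 0.2, -0.1]
width: 0.6
```

```bash
python3 - <<'E'
from h import *
rel()
E
```

```text
t 19.45 p -169.1 s -58.6 z 110.6 F [ 0.3  0.2 -0.1] axis [ 0.014 -0.015 -1.   ] j [-0.23  0.35  1.89 -0.01  0.89  0.12]
```

Emit:
{"api": "servo_tool", "payload": {"targets": [{"hand":0,"tx":0,"ty":0,"tz":-0.3,"spin":0},{"hand":0,"tx":0,"ty":0,"tz":-0.3,"spin":0},{"hand":0,"tx":0,"ty":0,"tz":-0.2,"spin":0},{"hand":0,"tx":0,"ty":0,"tz":-0.2,"spin":0},{"hand":0,"tx":0,"ty":0,"tz":-0.1,"spin":0},{"hand":0,"tx":0,"ty":0,"tz":-0.1,"spin":0},{"hand":0,"tx":0,"ty":0,"tz":-0.1,"spin":0},{"hand":0,"tx":0,"ty":0,"tz":-0.1,"spin":0},{"hand":0,"tx":0,"ty":0,"tz":-0.1,"spin":0},{"hand":0,"tx":0,"ty":0,"tz":-0.1,"spin":0}]}}

```text
time: 20.7
ee_pos: [488.0, -46.2, 102.2]
tcp_rot: [0.815, 0.579, 0.002, 0.011]
force: [-4.5, 0.4, 14.9]
width: 0.1
```

```bash
python3 - <<'E'
from h import *
rel()
E
```

```text
t 20.70 p -169.3 s -58.6 z 102.2 F [-4.5  0.4 14.9] axis [ 0.016 -0.016 -1.   ] j [-0.23  0.36  1.9  -0.02  0.86  0.12]
```

Emit:
{"api": "servo_tool", "payload": {"targets": [{"hand":0,"tx":0,"ty":0,"tz":-0.12,"spin":0},{"hand":0,"tx":0,"ty":0,"tz":-0.12,"spin":0},{"hand":0,"tx":0,"ty":0,"tz":-0.14,"spin":0},{"hand":0,"tx":0,"ty":0,"tz":-0.14,"spin":0},{"hand":0,"tx":0,"ty":0,"tz":-0.14,"spin":0},{"hand":0,"tx":0,"ty":0,"tz":-0.14,"spin":0},{"hand":0,"tx":0,"ty":0,"tz":-0.14,"spin":0},{"hand":0,"tx":0,"ty":0,"tz":-0.14,"spin":0},{"hand":0,"tx":0,"ty":0,"tz":-0.14,"spin":0},{"hand":0,"tx":0,"ty":0,"tz":-0.14,"spin":0}]}}

```text
time: 21.95
ee_pos: [488.0, -46.2, 102.1]
tcp_rot: [0.815, 0.579, 0.003, 0.013]
force: [-6.2, 1.1, 20.9]
width: 0.5
```

```bash
python3 - <<'E'
from h import *
rel()
p1,d1=manip.grab_frame('scene');rel();p2,d2=manip.grab_frame('side');rel()
save('j.png',np.hstack([cv2.resize(p1[130:310,150:350],(400,360)),cv2.resize(p2[60:240,200:400],(400,360))]))
for n,d in(('scene',d1),('side',d2)):
    P=cloud(n,d).reshape(-1,3);r=P[:,:2]-H;pp=r@UX;ss=r@UY
    k=(pp>-190)&(pp<-30)&(ss>45)&(ss<112)&(P[:,2]<130)&(P[:,2]>70)
    print(n,int(k.sum()),'z at p=',np.round(np.polyfit(pp[k],P[k,2],1),3),[float(np.round(np.median(P[k&(abs(pp-x)<10)][:,2]),1)) for x in(-180,-140,-100,-60,-40)])
    k=(abs(pp+172)<22)&(abs(ss)<30)&(P[:,2]>103)&(P[:,2]<118);print(int(k.sum()),cv2.minAreaRect(P[k][:,:2].astype(np.float32)),np.median(P[k][:,2]) if k.any() else 0)
E
```

```text
t 21.95 p -169.4 s -58.6 z 102.1 F [-6.2  1.1 20.9] axis [ 0.021 -0.018 -1.   ] j [-0.23  0.36  1.9  -0.02  0.85  0.12]
t 22.00 p -169.4 s -58.6 z 102.1 F [-4.4  0.3 19.7] axis [ 0.021 -0.018 -1.   ] j [-0.23  0.36  1.9  -0.02  0.85  0.12]
t 22.05 p -169.4 s -58.6 z 102.1 F [-5.9  2.2 20.7] axis [ 0.021 -0.018 -1.   ] j [-0.23  0.36  1.9  -0.02  0.85  0.12]
scene 1089 z at p= [1.0000e-03 9.2874e+01] [92.5, 92.6, 92.9, 92.9, 92.9]
72 ((510.0103454589844, 10.103848457336426), (41.35707473754883, 15.353132247924805), 66.2985610961914) 108.99965973811612
side 1542 z at p= [3.0000e-03 9.5505e+01] [95.0, 95.1, 95.1, 95.3, 95.3]
114 ((508.0216064453125, 10.695920944213867), (43.7952766418457, 13.950688362121582), 70.9464111328125) 111.10398953202917
```

View pics/j.png

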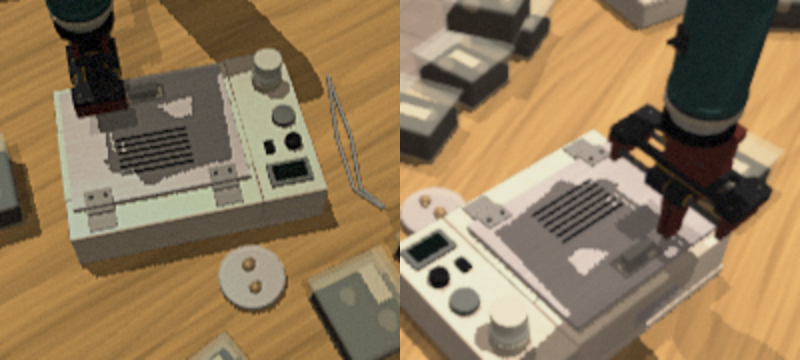

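The hatch is level within measurement error (slope 0.001–0.003), and the wing stands through the slot, along it. The push stays at about 20 N and the neighbouring things are in place. I'm handing in while still pressing.

```bash
python3 - <<'E'
from h import *
rel();print(manip.close_job())
E
```

```text
t 22.05 p -169.4 s -58.6 z 102.1 F [-5.9  2.2 20.7] axis [ 0.021 -0.018 -1.   ] j [-0.23  0.36  1.9  -0.02  0.85  0.12]
the job is handed in; nothing more can be done
None
```

The hatch is closed over the turn-button and was still being pressed onto its seal with about 20 N when I handed in, at 22 s of the 53 s allowed.

- **Button:** I pulled it up about 10 mm to its stop (the pull rose to about 20 N there), turned it 90°, lowered it and let go. The cameras then showed the wing along the slot, within about 1° of its line, and back at rest height.
- **Hatch:** I pushed it over from behind with closed fingers on the -y side, about 59 mm from the slot centre. The fingertips ended at 94 mm, which is the fully-home height.
- **Last checks:** Both cameras show the hatch level and the wing standing up through the slot. The jar, rearing box, dish and tweezers looked untouched in the pictures; I did not re-measure where they stand.
- **Disagreements:** The cameras differed from each other and from the arm by 2–3 mm on heights and on the button's position. I used the position where the gripper centred on the button. In the last scene view the wing read 66°, but that view had few points and the fingers close by; the side view read 71°.

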